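# Load the seed dish and hold the inspection lid at its mark

### The job

Slide the dish carrier along its track, through the gap in the side of the inspection box, until it is fully home against the stop inside, keeping the lid shut meanwhile. Then lift the blue lid, which has a white bar handle, until it slopes exactly as the red pointer beside it does, without moving the pointer, and finish while still holding the lid there in the gripper: let go, it falls shut. Leave the bottle, jar and beaker alone.

Things in the scene. Friction and masses are not known exactly. Their poses are not given: they have to be found in the camera images.
- box: White inspection box fixed to the bench, turned up to 0.25 rad. Origin: centre of the housing's plan, at bench level; x from handle side to hinge side, y to its left, z up. Housing 140 x 140 mm, walls 6 mm, top edge 100 mm up. Its base plate (150 mm in x, top 8 mm up) runs from y = -310 to +90 mm and carries a track along y: two rails 94 mm apart, tops 22 mm up.
- gap (a point): Middle of the gap in the housing's right wall (outer face y = -70 mm of the box), on the base plate; axes as the box's. The gap is 94 mm wide between the rails and reaches from the base plate to 64 mm above the bench, under a fixed blue lintel.
- stop (a point): The stop: middle of the left wall's inner face (y = +64 mm of the box), on the base plate. The carrier's leading edge meets it when home.
- carrier: Loose grey sled, 90 (x) x 220 (y) x 12 mm, about 0.3 kg, on the base plate between the rails, axes as the box's. Origin: centre of its underside. A seed dish 80 mm wide is fixed on it at y = +60 mm, top 31 mm above the underside. At the start its +y end is at or just in the gap; home is 90 to 135 mm on towards the box's +y, with the origin at y = -46 mm, 8 mm up, in the box's frame.
- tab (a point): Top centre of the carrier's upright orange grip tab, 14 mm (x) x 30 mm (y), at y = -92 mm on the carrier's tail; it rises 46 mm from the sled's top to 58 mm above the sled's underside (66 mm above the bench). It always stays outside the housing.
- lid: Blue lid, 146 x 146 x 8 mm, 0.35 to 0.7 kg, yellow stripe on its left edge. Origin on the hinge line at (73, 0, 102) mm of the box; x points from handle to hinge, y along the hinge (the box's y), z is its upward normal. Shut, it lies level with axes as the box's; lifting the handle edge turns it about +y, up to 1.4 rad. The hinge is free: unsupported it falls shut.
- handle (a point): Centre of the lid's white bar handle: round bar 12 mm thick, parallel to the hinge, 102 mm free between two side brackets, at x = -191, z = +4 mm of the lid, 45 mm off the lid's near edge. Shut, it is 106 mm above the bench with nothing beneath; the housing wall is 48 mm away. Axes as the lid's.
- pointer: Red pointer arm beside the lid's left edge (y = +97 mm of the box), 135 mm long, 5 mm thick, with a 20 mm ball on its tip, stiffly set on the lid's hinge line at 0.4 to 0.8 rad above level, before a wire scale. Origin on the hinge line; x from tip to hinge, y along the hinge: the lid's axes must become parallel to these.
- pointer_tip (a point): Centre of the red ball on the pointer's end, at x = -135, z = +4 mm of the pointer.
- bottle: Brown bottle, 64 mm wide, 150 mm tall, bystander. Origin: centre of its underside.
- jar: Green jar, 72 mm wide, 90 mm tall, bystander. Origin: centre of its underside.
- beaker: White open beaker, 72 mm wide, 80 mm tall, bystander. Origin: centre of its underside.
Mind the look-alikes: they are no part of the job. Leave any yellow look-alike of the carrier alone.

How it is judged:
On the way, in this order (a step that is already met when the one before it is completed fails the run):
1. the carrier is fully home against the stop and at rest, the lid still shut (y of carrier in the frame of box above -0.051 m and z of carrier in the frame of box below 0.013 m and linear speed of carrier below 0.02 m/s and angle between lid's own z axis and vertical below 0.08 rad), for 0.2 s.
2. the lid is held by the gripper at the pointer's slope (angle between the x axis of lid and the x axis of pointer, either way round below 0.07 rad and contact force between the fingers and lid above 0.5 N), for 0.2 s.
At the end, for the whole second after the job is handed in: The carrier is home (within 5 mm of the stop, flat on the base plate); the lid is still (under 0.05 rad/s) and within 0.07 rad (4 degrees) of the pointer's slope, held by the gripper's fingers (over 0.5 N) with no loose thing propping it; the pointer's tip is within 8 mm of where it started (all of step 2 and y of carrier in the frame of box above -0.051 m and z of carrier in the frame of box below 0.013 m and distance of pointer_tip from where it was at the start of the episode below 0.008 m and angular speed of lid below 0.05 rad/s and contact force between lid and bottle below 0.1 N and contact force between lid and jar below 0.1 N and contact force between lid and beaker below 0.1 N and contact force between lid and carrier below 0.1 N); the arm keeps its last pose, push and grip.
It fails at once if a bystander is shifted by more than 30 mm or tipped (distance of any of bottle, jar, beaker from where it was at the start of the episode above 0.03 m or angle between any of bottle, jar, beaker's own z axis and vertical above 0.35 rad).
It fails at once if the pointer is pushed off its setting (distance of pointer_tip from where it was at the start of the episode above 0.015 m).
It fails at once if the lid is lifted before the carrier is home (angle between lid's own z axis and vertical above 0.15 rad and y of carrier in the frame of box below -0.06 m).
It also fails if it takes over 42 s, if anything falls off the work surface, if the arm or the gripper's body presses on something with over 40 N, if the wrist force passes 120 N, or if a joint passes its speed limit or range.

### The arm

A 6-joint arm with a two-finger parallel gripper is mounted at the origin on the work surface. World frame = base frame: x ahead of the robot, y to its left, z up, the work surface at z = 0. Lengths are in m, angles in rad, forces in N, time in s.
With the tool pointing down it reaches from about 0.375 to 0.975 m from the base axis. Payload 3.8 kg.
Tool frame: the origin (TCP) lies midway between the tips of the shut fingers; the grasp point (between the pads) lies 19 mm behind it; z points along the fingers, y is the direction in which the jaws open and shut (so a half turn about z gives the same grasp; the last joint's range is limited). The gripper opens to 85 mm and grips with 20 to 120 N. Pads are 22 mm wide; open, the fingers measure 114 mm over their backs; the gripper's body (76 mm by 85 mm) begins 54 mm behind the grasp point. The pads swing forward as they close: fully open they stand 13 mm farther back than shut.
Start: joints at [1.194, 0.264, 1.604, -0, 1.274, -0.037], TCP at [0.225, 0.636, 0.204] pointing down, gripper open.
Joint ranges: [-2.63, 2.63], [-0.94, 2.18], [0.31, 2.57], [-1.31, 4.45], [0, 2.66], [-2.55, 2.55]. Speed limits (rad/s): [2.57, 2.57, 3.14, 3.14, 3.14, 3.14].

### API

Orientations are given as a rotation vector (axis times angle).
In Python, from workcell import bot gives the robot as it stands. The module is installed in compiled form; this text tells all that it offers.
- The arm moves only by the tool move_arm, never from a script. Its argument "steps" is a list of rows, each a list of 5 numbers: the shift along the tool's x, y, z in mm, then the turn about the tool's z in degrees, then the opening in per cent of the stroke, from 0 (shut) to 100 (fully open). In form: [[tx, ty, tz, turn, claw], ...]. A call has 1 to 20 rows; each row is the pose to reach, as a shift and turn from the pose commanded when the call began, along the tool's axes at that moment; what a row does not reach only later rows make up. A row lasts 1/10 s, in which the tool goes at most 50 mm and 8.59 degrees, less where a joint would pass 70% of its speed; a pose out of reach is approached as far as the arm can. A call with a gripper value outside its range is refused whole. The fingers move at their own pace and stop on an object; "newtons" is the grip in N (left out, the last holds). Time passes only in rows, so rows that repeat a pose let the fingers close. It gives the time, the measured TCP pose, the force and the opening at its end, in the units of the state.
- bot.read_state(): the state, without advancing time (a new reading comes with each control period).
- bot.read_camera(name): name is "scene" or "side" or "wrist"; returns a dict with "pixels" (420x560x3 uint8, red, green, blue), "depth" (420x560 float32, m along the optical axis (not along the pixel's ray), 0 where there is no reading), "fovy" (degrees; the focal length in pixels is half the picture's height over the tangent of half this angle, whatever the lens; pixels are square), "cx", "cy" (the principal point, pixels), "k1" (the pictures are not rectified: a ray, as slopes to the right and down, at radius r is drawn at 1 + k1 r^2 times it, then the intrinsics apply), "xyz" and "attitude" of the camera in the world. Camera axes: x right, y up, looking along -z (the intrinsics and any distortion apply to the point x, -y, -z); pixel columns grow to the right and rows downward; lengths in m; the calibration is good to about 2 mm. A picture is of the moment at which its call begins.
- bot.finish_job(): hands the job in, once; it reports no verdict.
The state is a dict: "time": time; "q": joint angles; "joint_vel": joint speeds; "joint_torque": joint torques, N m; "tool_pos": TCP position; "tcp_rot": TCP orientation; "wrist_force": force on the tool from outside, world axes, zero at the start; "torque": the same for the moment, N m; "width": opening from 0.0 (shut) to 1.0 (fully open).
Only numpy, scipy, OpenCV 4.12 (cv2) and the standard library are available. Lean on these libraries where they do the work, as an engineer would, in place of code of your own. Each camera call takes 0.05 s, during which the arm holds its last target.

## Working session

There is one attempt and no reset: what is moved stays moved. The work goes in short steps, Python scripts to look and compute and a tool call to move; the robot and the scene stay as the last step left them, time stands still between calls to the robot, and variables do not carry over. Pictures are saved under pics/ and viewed, and the job is handed in when it is done.

Besides the shell and the picture viewer there is one more tool, called after "Emit:" in YAML: its name, and indented under it one key for each argument. move_arm: Moves the arm, as the interface text tells. Its arguments: {"type":"object","properties":{"steps":{"type":"array","items":{"type":"array","items":{"type":"number"}}},"newtons":{"type":"number"}},"required":["steps"]}

```bash
mkdir -p pics
cat > h.py <<'E'
import numpy as np, cv2
from scipy.spatial.transform import Rotation as R
from workcell import bot
def grab(n):
    c=bot.read_camera(n); np.savez('%s.npz'%n,**{k:v for k,v in c.items()}); return c
def load(n):
    d=np.load('%s.npz'%n,allow_pickle=True); return {k:d[k] for k in d.files}
def att(c):
    a=np.array(c['attitude'],float)
    if a.shape==(3,3): return a
    return R.from_rotvec(a).as_matrix() if a.size==3 else R.from_quat(a).as_matrix()
def rays(c,uv):
    uv=np.atleast_2d(np.array(uv,float)); f=210/np.tan(np.radians(float(c['fovy']))/2)
    K=np.array([[f,0,float(c['cx'])],[0,f,float(c['cy'])],[0,0,1]])
    s=cv2.undistortPoints(uv[:,None,:],K,np.array([float(c['k1']),0,0,0])).reshape(-1,2)
    return s
def dirs(c,uv):
    s=rays(c,uv); return np.c_[s[:,0],-s[:,1],-np.ones(len(s))]@att(c).T
def onplane(c,uv,z):
    d=dirs(c,uv); o=np.array(c['xyz'],float); return o+d*((z-o[2])/d[:,2])[:,None]
def bydepth(c,uv):
    uv=np.atleast_2d(uv); d=dirs(c,uv); z=c['depth'][uv[:,1].astype(int),uv[:,0].astype(int)]
    return np.array(c['xyz'],float)+d*z[:,None]
def save(c,n,crop=None,s=1):
    im=c['pixels'][:,:,::-1]
    if crop: im=im[crop[1]:crop[3],crop[0]:crop[2]]
    cv2.imwrite('pics/'+n,cv2.resize(im,None,fx=s,fy=s,interpolation=cv2.INTER_CUBIC))
E
python3 - <<'E'
from h import *
for n in ['scene','side','wrist']:
    c=grab(n); save(c,n+'0.png',s=1.4)
    print(n,c['fovy'],c['cx'],c['cy'],c['k1'],c['xyz'],c['attitude'])
print(bot.read_state())
E
```

```text
scene 47.418904029456485 285.86831232753946 211.90395954180173 0.0433240944904813 [1.47597026 0.02664414 1.14934136] [0.56001821 0.57791486 1.50072006]
side 54.87812177665722 281.1086498981303 211.15239404538238 -0.06196341223655137 [ 0.13409542 -0.69918313  0.71687768] [ 0.89458119 -0.2380234  -0.50733866]
wrist 60.906914599257554 273.15114260199414 207.4251139785513 -0.09001038641618184 [0.15951308 0.65940308 0.372418  ] [-0.24150319 -0.17015924  1.22371864]
{'time': 0.15, 'q': array([ 1.19407311e+00,  2.64635108e-01,  1.60505994e+00,  4.67100086e-06,
        1.27367361e+00, -3.68885350e-02]), 'joint_vel': array([ 0.00035833, -0.00138735, -0.00466379, -0.00169524,  0.00023052,
        0.000327  ]), 'joint_torque': array([ 5.55962743e-04, -5.15909278e+01, -3.67957270e+01, -2.05067572e-04,
        8.01828748e-03, -1.29009192e-05]), 'tool_pos': array([0.22476856, 0.63583572, 0.20301118]), 'tcp_rot': array([-5.31185605e-01, -3.09598452e+00,  2.72853507e-03]), 'wrist_force': array([-0.32369195,  0.17818128,  0.06714843]), 'torque': array([-0.01051489,  0.02976557,  0.03323152]), 'width': 0.9997609186641079}
```

View pics/scene0.png

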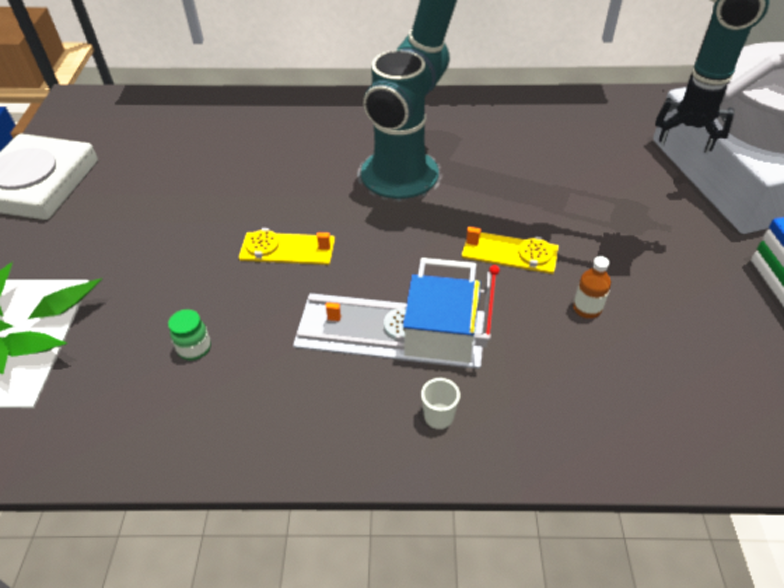

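View pics/side0.png

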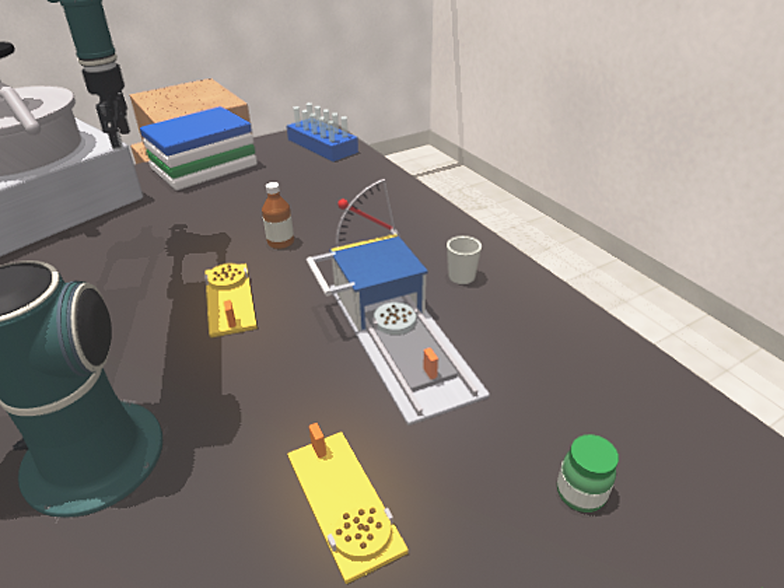

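View pics/wrist0.png

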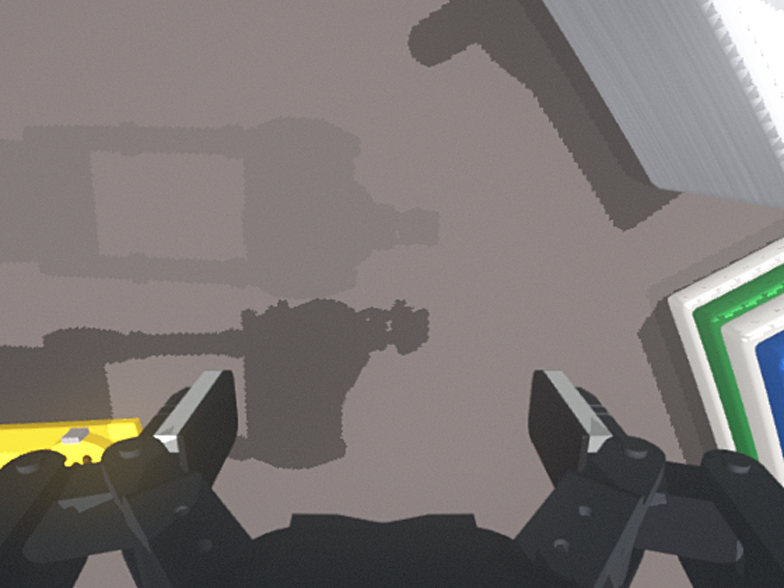

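The orange tabs that could be mistaken for the target, in the enlarged scene picture, are:
- (333,312), on the grey sled between the white rails.
- (323,241), on a yellow look-alike.
- (473,236), on a yellow look-alike.

I choose (333,312). The lid handle is the white bar at (447,263), and the pointer ball is at (494,270). Next I'll check them in close crops.

Run:
```python
from h import *
s=load('scene'); d=load('side')
a=s['pixels'][165:275,200:370,::-1]; b=d['pixels'][115:310,210:360,::-1]
a=cv2.resize(a,None,fx=3,fy=3,interpolation=cv2.INTER_CUBIC); b=cv2.resize(b,None,fx=3,fy=3,interpolation=cv2.INTER_CUBIC)
cv2.imwrite('pics/cs.png',a); cv2.imwrite('pics/cd.png',b)
def comps(c,lo,hi,box,n):
    hsv=cv2.cvtColor(c['pixels'],cv2.COLOR_RGB2HSV); m=cv2.inRange(hsv,lo,hi)
    k=np.zeros_like(m); k[box[1]:box[3],box[0]:box[2]]=1; m*=k
    nn,l,st,ce=cv2.connectedComponentsWithStats(m)
    for i in range(1,nn):
        if st[i,4]>15: print(n,st[i],ce[i].round(1), 'depthpt',bydepth(c,[ce[i].round()]).round(4))
    return m
for nm,c,bx in [('scene',s,(200,165,370,275)),('side',d,(210,115,360,310))]:
    comps(c,(5,150,120),(14,255,255),bx,nm+' orange')
    comps(c,(0,170,120),(3,255,255),bx,nm+' red')
    m=comps(c,(100,120,80),(125,255,255),bx,nm+' blue')
    cn=max(cv2.findContours(m,cv2.RETR_EXTERNAL,cv2.CHAIN_APPROX_NONE)[0],key=cv2.contourArea)
    print(cv2.approxPolyDP(cn,4,True).reshape(-1,2).tolist())
```

```text
scene orange [333 165   9  10  64] [337.1 169.3] depthpt [[1.476  0.0266 1.1493]]
scene orange [227 169   8   9  63] [231.  172.9] depthpt [[ 0.3132 -0.1776  0.0377]]
scene orange [233 218  10  11  83] [238.  223.7] depthpt [[ 0.5425 -0.1363  0.0441]]
scene red [348 189   9  49 121] [351.  209.3] depthpt [[0.588  0.1904 0.1631]]
scene blue [ 288  196   50   43 1783] [313.4 217.2] depthpt [[0.5742 0.0874 0.1133]]
[[294, 196], [288, 232], [336, 238], [337, 201]]
side orange [303 249  10  14  62] [306.4 253.8] depthpt [[ 0.5309 -0.1385  0.0632]]
side orange [221 302   9   8  32] [224.6 305.8] depthpt [[ 0.306  -0.1758  0.0586]]
side blue [ 238  169   67   38 1526] [269.8 187.4] depthpt [[0.5649 0.0874 0.109 ]]
[[304, 192], [284, 169], [238, 183], [253, 206]]
```

View pics/cs.png

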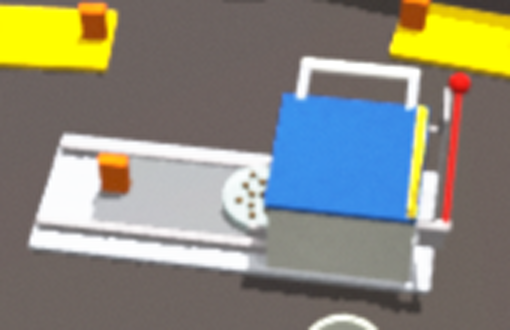

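View pics/cd.png

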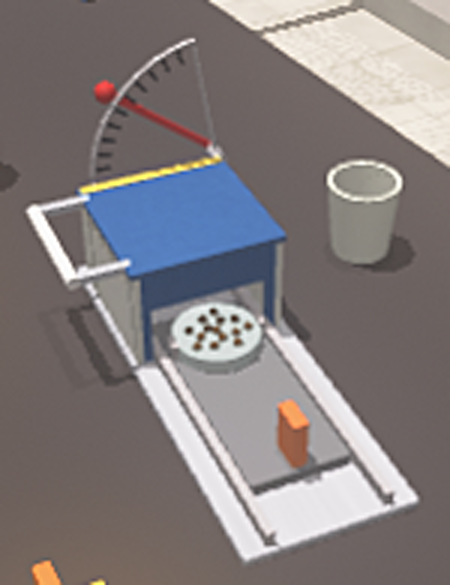

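Run:
```python
from h import *
P={}
for n in ['scene','side']:
    c=load(n); hsv=cv2.cvtColor(c['pixels'],cv2.COLOR_RGB2HSV)
    bx=(200,165,370,275) if n=='scene' else (210,115,360,310)
    vv,uu=np.mgrid[bx[1]:bx[3],bx[0]:bx[2]]; uv=np.c_[uu.ravel(),vv.ravel()]
    p=bydepth(c,uv); h=hsv[uv[:,1],uv[:,0]].astype(int); ok=c['depth'][uv[:,1],uv[:,0]]>0
    blue=ok&(h[:,0]>100)&(h[:,0]<125)&(h[:,1]>120)
    yel=ok&(h[:,0]>22)&(h[:,0]<34)&(h[:,1]>150)&(p[:,2]>0.085)
    lid=(blue|yel)&(p[:,2]>0.09)&(p[:,2]<.125)
    r=cv2.minAreaRect(p[lid][:,:2].astype(np.float32)*1000)
    print(n,'lid',r,'z',np.median(p[lid][:,2]), 'bluemean',p[lid].mean(0))
    wh=ok&(h[:,1]<60)&(h[:,2]>150)&(p[:,2]>0.085)&(p[:,2]<.13)
    # handle: near side of lid
    q=p[wh]; q=q[(q[:,0]<r[0][0]/1000-0.078)]
    print(n,'handle pts',len(q),q.min(0),q.max(0))
    rr=cv2.minAreaRect(q[:,:2].astype(np.float32)*1000); print(rr)
    orr=ok&(h[:,0]>=4)&(h[:,0]<15)&(h[:,1]>150)&(p[:,0]>.42); t=p[orr]
    print('tab n',len(t),'zmax',t[:,2].max()); t=t[t[:,2]>0.055]; print('tabtop',t.mean(0),t.min(0),t.max(0))
    red=ok&((h[:,0]<4)|(h[:,0]>176))&(h[:,1]>150)&(h[:,2]>100); t=p[red]; u=uv[red]
    print('red',len(t)); print(np.c_[u,t.round(3)][::max(1,len(t)//14)])
    gray=ok&(h[:,1]<60)&(p[:,2]<0.03)&(p[:,2]>0.004)&(p[:,1]<0.0)
    # track edges
    rr=cv2.minAreaRect(p[gray][:,:2].astype(np.float32)*1000); print('track',rr,cv2.boxPoints(rr).round(0).tolist())
```

```text
scene lid ((566.7166748046875, 93.93655395507812), (142.75091552734375, 153.00772094726562), 82.7854995727539) z 0.11087209995344305 bluemean [0.57193816 0.09162611 0.11080511]
scene handle pts 189 [0.43677048 0.04806051 0.10161629] [0.48851863 0.16661535 0.1170545 ]
((462.62396240234375, 107.40853881835938), (118.2830810546875, 50.867332458496094), 89.48548126220703)
tab n 84 zmax 0.06995669967531581
tabtop [ 0.54075729 -0.13644628  0.06139595] [ 0.53254475 -0.15011066  0.05573508] [ 0.54714398 -0.12353311  0.0699567 ]
red 150
[[ 3.52e+02  1.89e+02  5.47e-01  1.93e-01  2.00e-01]
 [ 3.52e+02  1.91e+02  5.49e-01  1.93e-01  1.95e-01]
 [ 3.55e+02  1.92e+02  5.58e-01  2.00e-01  2.00e-01]
 [ 3.52e+02  1.94e+02  5.58e-01  1.93e-01  1.91e-01]
 [ 3.53e+02  1.96e+02  3.88e-01  2.28e-01  5.00e-03]
 [ 3.52e+02  2.00e+02  5.69e-01  1.93e-01  1.80e-01]
 [ 3.51e+02  2.04e+02  5.80e-01  1.90e-01  1.75e-01]
 [ 3.51e+02  2.08e+02  5.85e-01  1.91e-01  1.64e-01]
 [ 3.52e+02  2.11e+02  4.50e-01  2.20e-01  0.00e+00]
 [ 3.50e+02  2.16e+02  6.02e-01  1.88e-01  1.50e-01]
 [ 3.51e+02  2.19e+02  4.82e-01  2.1
[... 1123 characters left out ...]
.45e+02 1.45e+02 5.47e-01 1.89e-01 1.94e-01]
 [2.43e+02 1.46e+02 5.42e-01 1.91e-01 1.91e-01]
 [2.47e+02 1.46e+02 5.53e-01 1.87e-01 1.90e-01]
 [2.46e+02 1.47e+02 5.48e-01 1.85e-01 1.89e-01]
 [2.52e+02 1.49e+02 5.68e-01 1.89e-01 1.76e-01]
 [2.56e+02 1.51e+02 5.79e-01 1.87e-01 1.67e-01]
 [2.60e+02 1.53e+02 5.92e-01 1.89e-01 1.56e-01]
 [2.64e+02 1.55e+02 6.03e-01 1.87e-01 1.47e-01]
 [2.68e+02 1.57e+02 6.15e-01 1.84e-01 1.38e-01]
 [2.72e+02 1.59e+02 6.28e-01 1.85e-01 1.27e-01]
 [2.76e+02 1.61e+02 6.40e-01 1.82e-01 1.18e-01]]
track ((522.3745727539062, -118.09463500976562), (269.4271545410156, 412.03314208984375), 79.47484588623047) [[295.0, -213.0], [700.0, -288.0], [750.0, -23.0], [344.0, 52.0]]
```

Run:
```python
from h import *
st=bot.read_state(); M=R.from_rotvec(st['tcp_rot']).as_matrix(); print('tool axes cols\n',M.round(3))
S=load('scene');D=load('side')
def ball(c,bx):
    hsv=cv2.cvtColor(c['pixels'],cv2.COLOR_RGB2HSV); m=cv2.inRange(hsv,(0,150,90),(4,255,255))|cv2.inRange(hsv,(175,150,90),(179,255,255))
    k=np.zeros_like(m);k[bx[1]:bx[3],bx[0]:bx[2]]=255; m&=k
    o=cv2.morphologyEx(m,cv2.MORPH_OPEN,np.ones((4,4),np.uint8)); ys,xs=np.nonzero(o); print('ball px',xs.mean(),ys.mean(),len(xs))
    ys2,xs2=np.nonzero(m&~cv2.dilate(o,np.ones((5,5)))); 
    return np.array([xs.mean(),ys.mean()]), np.c_[xs2,ys2]
def tri(u1,u2):
    d1=dirs(S,u1)[0];d2=dirs(D,u2)[0];o1=np.array(S['xyz']);o2=np.array(D['xyz'])
    t=np.linalg.lstsq(np.c_[d1,-d2],o2-o1,rcond=None)[0]; a=o1+d1*t[0];b=o2+d2*t[1]; return (a+b)/2,np.linalg.norm(a-b)
bs,ls=ball(S,(340,180,365,245)); bd,ld=ball(D,(235,130,290,165))
tip,e=tri(bs,bd); print('tip',tip,e)
yaw=-np.radians(7.4); ux=np.array([np.cos(yaw),np.sin(yaw),0]); uy=np.array([-np.sin(yaw),np.cos(yaw),0])
c=np.array([.567,.0934,0]); print('tip box',(tip-c)@ux,(tip-c)@uy,tip[2])
# arm pixels intersect vertical plane box y=97
for n,C,l in (('s',S,ls),('d',D,ld)):
    d=dirs(C,l);o=np.array(C['xyz']); t=((c+uy*.097-o)@uy)/(d@uy); p=o+d*t[:,None]; X=(p-c)@ux; Z=p[:,2]
    f=cv2.fitLine(np.c_[X,Z].astype(np.float32),cv2.DIST_HUBER,0,.01,.01).ravel(); print(n,len(l),'slope',np.arctan2(-f[1],f[0]),f)
rel=tip-c; th=np.arctan2(tip[2]-.102,.073-rel@ux)-np.arctan2(4,135); print('theta from tip',th, np.hypot(tip[2]-.102,.073-rel@ux))
# handle bar line: pixels far from lid
for n,C in (('s',S),('d',D)):
    hsv=cv2.cvtColor(C['pixels'],cv2.COLOR_RGB2HSV); vv,uu=np.mgrid[0:420,0:560]; uv=np.c_[uu.ravel(),vv.ravel()]
    p=onplane(C,uv,.106); X=(p-c)@ux;Y=(p-c)@uy; h=hsv.reshape(-1,3)
    m=(h[:,1]<60)&(h[:,2]>150)&(X>-.14)&(X<-.1)&(abs(Y)<.045); print(n,'bar X',X[m].mean(),np.polyfit(Y[m],X[m],1),m.sum())
    m=(h[:,1]<60)&(h[:,2]>150)&(X>-.1)&(X<-.08)&(abs(Y)<.08); print('brackets Y',np.sort(Y[m])[[0,-1]], [Y[m&(Y<0)].mean(),Y[m&(Y>0)].mean()])
    o=cv2.inRange(hsv,(5,150,120),(14,255,255)).reshape(-1)>0
    p=onplane(C,uv,.066);X=(p-c)@ux;Y=(p-c)@uy; m=o&(abs(X)<.05)&(Y<-.1)&(Y>-.3); print('tab on z66',X[m].min(),X[m].max(),Y[m].min(),Y[m].max())
```

```text
tool axes cols
 [[-0.943  0.333 -0.001]
 [ 0.333  0.943 -0.002]
 [ 0.    -0.002 -1.   ]]
ball px 353.6470588235294 193.38235294117646 34
ball px 245.5 145.5 24
tip [0.55249474 0.19781363 0.18756088] 0.001680244892729779
tip box -0.027832467715495968 0.1016757677210092 0.18756088089654854
s 104 slope -0.87865007 [0.63819104 0.76987803 0.06279517 0.18633106]
d 31 slope 0.6593757 [ 0.7903748 -0.6126236  0.0242508  0.1473699]
theta from tip 0.6740277603601168 0.13224163824374643
s bar X -0.12062030194108718 [ 0.00552715 -0.12061586] 137
brackets Y [-0.05806448  0.06377797] [np.float64(-0.05255855842846924), np.float64(0.05732134809180364)]
tab on z66 -0.00575488678359887 0.03951690826719628 -0.24667934172786693 -0.2112428079174828
d bar X -0.11699332064129948 [-0.05137579 -0.11720758] 116
brackets Y [-0.06779902  0.0697817 ] [np.float64(-0.046260948853578406), np.float64(0.06100241847863155)]
tab on z66 -0.02519754756812125 0.002934973035282714 -0.25788001470177213 -0.22101532227232082
```

Both crops agree: the grey sled with the orange tab lies between the rails, and the pointer sits at about 0.67 rad. The box yaw is about -7.4°, and its centre is about (0.567, 0.093). I'll push the tab from behind with the fingers shut, so I first move above a point behind it.

Emit:
move_arm:
  steps:
    - [-562,-676,-37,78,0]
    - [-562,-676,-37,78,0]
    - [-562,-676,-37,78,0]
    - [-562,-676,-37,78,0]
    - [-562,-676,-37,78,0]
    - [-562,-676,-37,78,0]
    - [-562,-676,-37,78,0]
    - [-562,-676,-37,78,0]
    - [-562,-676,-37,78,0]
    - [-562,-676,-37,78,0]
    - [-562,-676,-37,78,0]
    - [-562,-676,-37,78,0]
    - [-562,-676,-37,78,0]
    - [-562,-676,-37,78,0]
    - [-562,-676,-37,78,0]
    - [-562,-676,-37,78,0]
    - [-562,-676,-37,78,0]
    - [-562,-676,-37,78,0]
    - [-562,-676,-37,78,0]
    - [-562,-676,-37,78,0]

```text
time: 2.15
tool_pos: [0.5291, -0.1885, 0.2404]
tcp_rot: [-2.362, -2.069, 0.001]
wrist_force: [0.2, 0.5, 0.2]
width: -0.002
```

Run:
```python
from h import *
st=bot.read_state(); print(st['time'],st['tool_pos'],st['q'],st['width']);print(R.from_rotvec(st['tcp_rot']).as_matrix().round(3))
c=grab('wrist'); save(c,'w1.png',s=1.3)
```

```text
2.15 [ 0.52909143 -0.18851079  0.24037826] [-3.86940306e-01  2.99090600e-02  1.80341439e+00  5.03539757e-04
  1.30997046e+00 -2.55055053e-01] -0.0023992340114455846
[[ 0.132  0.991 -0.001]
 [ 0.991 -0.132  0.001]
 [ 0.001 -0.002 -1.   ]]
```

View pics/w1.png

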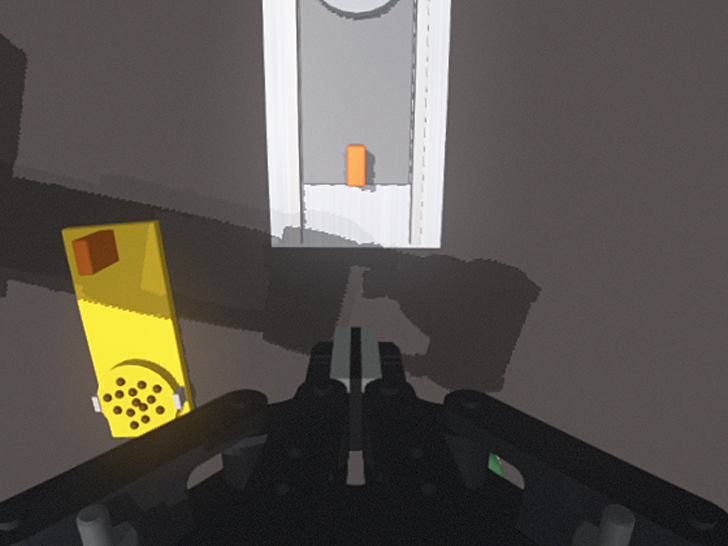

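The wrist picture shows the tab at (356,165), in line with the shut fingers at (356,350). The rails run straight up the image, so the yaw is right.

Run:
```python
from h import *
c=load('wrist');st=bot.read_state();M=R.from_rotvec(st['tcp_rot']).as_matrix()
hsv=cv2.cvtColor(c['pixels'],cv2.COLOR_RGB2HSV); m=cv2.inRange(hsv,(5,150,150),(16,255,255)); m[:, :200]=0
ys,xs=np.nonzero(m); print(xs.min(),xs.max(),ys.min(),ys.max())
p=onplane(c,[[xs.min(),ys.min()],[xs.max()+1,ys.max()+1]],.066); print((p-st['tool_pos'])@M)
# rails inner: plate end edge & side
p=onplane(c,[[271/1.3,247/1.3],[441/1.3,247/1.3],[262/1.3,2],[451/1.3,2]],.008); print((p-st['tool_pos'])@M,p)
```

```text
267 280 112 142
[[ 0.06429787 -0.0053103   0.17455705]
 [ 0.03539015  0.00793438  0.17451231]]
[[-0.02400514 -0.07446199  0.23256864]
 [-0.02400349  0.07687375  0.23236407]
 [ 0.17670387 -0.07388652  0.23275416]
 [ 0.17664783  0.07707224  0.23255004]] [[ 0.45174247 -0.201517    0.008     ]
 [ 0.60178731 -0.22124248  0.008     ]
 [ 0.47847584 -0.00259542  0.008     ]
 [ 0.62813939 -0.02232894  0.008     ]]
```

Emit:
move_arm:
  steps:
    - [0,1,50,0,0]
    - [0,1,100,0,0]
    - [0,1,150,0,0]
    - [0,1,190,0,0]
    - [0,1,208,0,0]
    - [0,1,208,0,0]
    - [15,1,208,0,0]
    - [25,1,208,0,0]
    - [35,1,208,0,0]
    - [45,1,208,0,0]
    - [55,1,208,0,0]
    - [65,1,208,0,0]
    - [75,1,208,0,0]
    - [85,1,208,0,0]
    - [93,1,208,0,0]
    - [100,1,208,0,0]
    - [105,1,208,0,0]
    - [109,1,208,0,0]
    - [112,1,208,0,0]
    - [112,1,208,0,0]

```text
time: 4.2
tool_pos: [0.5461, -0.0772, 0.0341]
tcp_rot: [2.36, 2.071, 0.002]
wrist_force: [0.5, -3.5, 4.0]
width: 0.006
```

Run:
```python
from h import *
st=bot.read_state(); print(st['time'],st['tool_pos'],st['wrist_force'])
c=grab('wrist'); save(c,'w2.png',s=1.3); c=grab('side'); save(c,'s2.png',crop=(210,115,360,310),s=3)
```

```text
4.2 [ 0.54612299 -0.07720914  0.03412833] [ 0.48704858 -3.54763662  4.02754949]
```

View pics/w2.png

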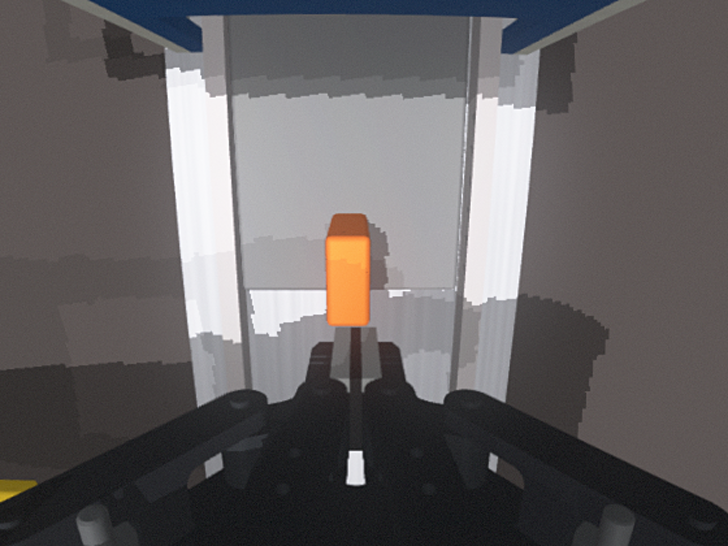

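View pics/s2.png

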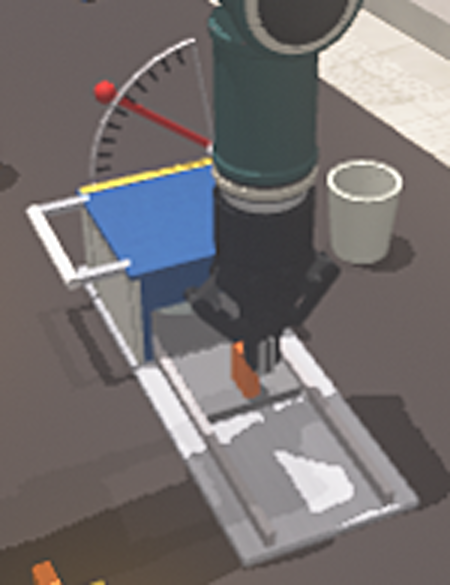

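The carrier has slid in, with the fingers behind the tab at (348,280), and the lid is still shut. I now creep the last centimetre.

Emit:
move_arm:
  steps:
    - [3,0,0,0,0]
    - [5,0,0,0,0]
    - [7,0,0,0,0]
    - [9,0,0,0,0]
    - [9,0,0,0,0]

```text
time: 4.8
tool_pos: [0.5464, -0.0686, 0.0334]
tcp_rot: [2.361, 2.072, -0.0]
wrist_force: [0.1, -4.7, 3.1]
width: 0.005
```

Emit:
move_arm:
  steps:
    - [1,0,0,0,0]
    - [2,0,0,0,0]
    - [2,0,0,0,0]

```text
time: 5.1
tool_pos: [0.5465, -0.0676, 0.0334]
tcp_rot: [2.36, 2.072, -0.002]
wrist_force: [0.1, -7.6, 4.8]
width: -0.002
```

Emit:
move_arm:
  steps:
    - [2,0,0,0,0]
    - [4,0,0,0,0]
    - [4,0,0,0,0]

```text
time: 5.4
tool_pos: [0.5461, -0.0672, 0.0334]
tcp_rot: [2.355, 2.072, -0.01]
wrist_force: [-4.3, -20.6, 5.3]
width: -0.001
```

The force rose to 20 N with no further motion, and the measured travel of 122 mm matches the home position. So the carrier is against the stop. I back off, settle, rise and go above the handle.

Emit:
move_arm:
  steps:
    - [-8,0,0,0,0]
    - [-20,0,0,0,0]
    - [-20,0,0,0,0]
    - [-20,0,-50,0,0]
    - [-20,0,-100,0,0]
    - [-20,0,-150,0,0]
    - [-20,0,-170,0,0]
    - [0,-40,-170,0,45]
    - [30,-75,-170,0,45]
    - [65,-100,-170,0,45]
    - [100,-118,-170,0,45]
    - [130,-118,-170,0,45]
    - [153,-118,-170,0,45]
    - [153,-118,-170,0,45]
    - [153,-118,-170,0,45]

```text
time: 6.9
tool_pos: [0.4493, 0.1051, 0.2026]
tcp_rot: [-2.359, -2.074, 0.002]
wrist_force: [-0.2, -0.1, -0.2]
width: 0.448
```

Run:
```python
from h import *
st=bot.read_state(); print(st['time'],st['tool_pos'],st['width'],st['wrist_force']);print(R.from_rotvec(st['tcp_rot']).as_matrix().round(3))
c=grab('wrist'); save(c,'w3.png',s=1.3); c=grab('side'); save(c,'s3.png',crop=(210,115,360,310),s=3); c=grab('scene'); save(c,'sc3.png',crop=(200,145,370,275),s=3)
```

```text
6.9 [0.4492974  0.10510444 0.20258145] 0.44810272835597753 [-0.22360023 -0.13966758 -0.24317732]
[[ 0.128  0.992 -0.001]
 [ 0.992 -0.128 -0.   ]
 [-0.    -0.001 -1.   ]]
```

View pics/w3.png

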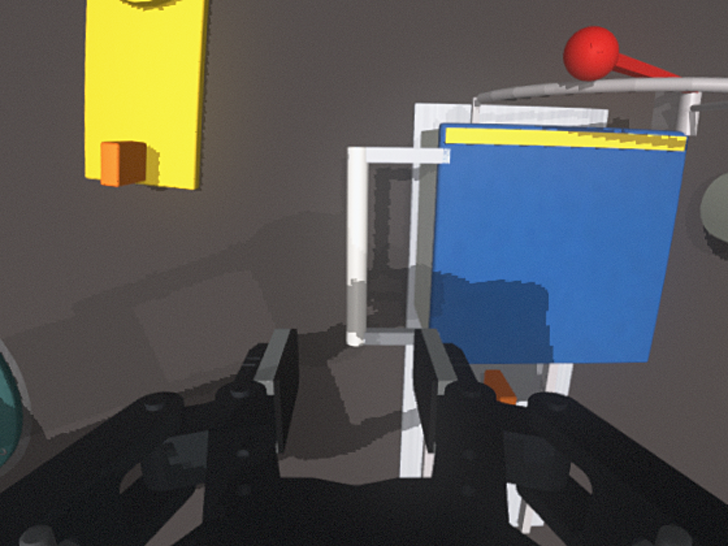

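View pics/s3.png

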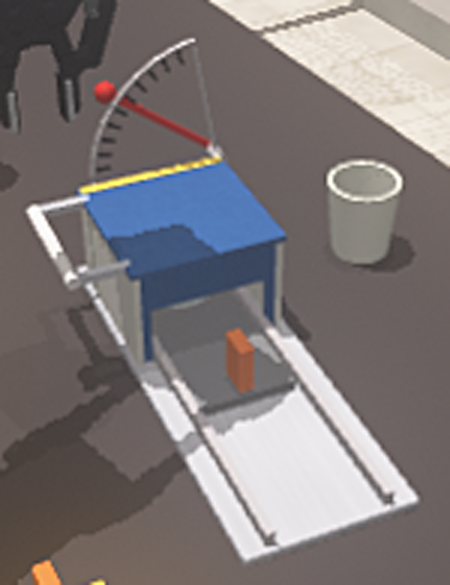

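View pics/sc3.png

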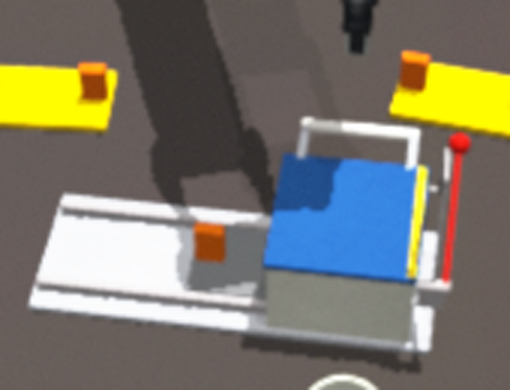

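In the wrist view the bar runs along (357,150)-(357,345), between the finger lines at (285,·) and (425,·). Next I measure its offset and the carrier's tab position.

Run:
```python
from h import *
c=load('wrist');st=bot.read_state();M=R.from_rotvec(st['tcp_rot']).as_matrix()
g=c['pixels'].astype(int)
for r in (130,150,170,190,210,235):
    row=g[r,255:300]; w=np.nonzero((row.min(1)>125)&(row.max(1)-row.min(1)<30))[0]+255
    p=onplane(c,[[w.min(),r],[w[w<w.min()+25].max()+1,r]],.106); print(r,w.min(),w.max(),((p-st['tool_pos'])@M*1000).round(1)[:,:2].tolist())
p=onplane(c,[[280,118],[280,258]],.106); print('bracket',((p-st['tool_pos'])@M*1000).round(1))
S=load('scene');D=load('side')
o=np.array([.567,.0947,0]);yw=-np.radians(7.45);ux=np.array([np.cos(yw),np.sin(yw),0]);uy=np.array([-np.sin(yw),np.cos(yw),0])
for C in (S,D):
    hsv=cv2.cvtColor(C['pixels'],cv2.COLOR_RGB2HSV);m=cv2.inRange(hsv,(5,150,90),(16,255,255)).reshape(-1)>0
    vv,uu=np.mgrid[0:420,0:560];p=onplane(C,np.c_[uu.ravel(),vv.ravel()],.066);X=(p-o)@ux;Y=(p-o)@uy;m&=(abs(X)<.05)&(Y>-.2)&(Y<-.07)
    print('tab',X[m].min(),X[m].max(),Y[m].min(),Y[m].max())
```

```text
130 267 282 [[54.4, -5.0], [54.5, 6.7]]
150 267 282 [[39.8, -5.0], [39.8, 6.9]]
170 267 282 [[24.7, -5.0], [24.8, 7.0]]
190 267 282 [[9.3, -5.0], [9.3, 7.2]]
210 267 281 [[-6.6, -5.0], [-6.6, 6.6]]
235 268 280 [[-27.3, -4.3], [-27.2, 6.0]]
bracket [[ 63.1   4.5  96.7]
 [-47.    5.4  96.8]]
tab -0.006673275292896665 0.03873782034884602 -0.15043201645429874 -0.11710017959504745
tab -0.009345423197433072 0.0020945861519134907 -0.15188734807986026 -0.12509380001739778
```

The bar is 1 mm off the jaw centre, and the tab lies at y from -152 to -124 mm, which is home. I descend and grip.

Emit:
move_arm:
  newtons: 40
  steps:
    - [0,1,45,0,45]
    - [0,1,85,0,45]
    - [0,1,108,0,45]
    - [0,1,116,0,45]
    - [0,1,116,0,45]
    - [0,1,116,0,0]
    - [0,1,116,0,0]
    - [0,1,116,0,0]
    - [0,1,116,0,0]
    - [0,1,116,0,0]
    - [0,1,116,0,0]

```text
time: 8.15
tool_pos: [0.451, 0.1045, 0.0873]
tcp_rot: [2.361, 2.072, 0.001]
wrist_force: [0.4, 0.4, 0.6]
width: -0.0
```

Run:
```python
from h import *
st=bot.read_state(); print(st['time'],st['tool_pos'],st['width'],st['wrist_force'])
c=grab('wrist'); save(c,'w4.png',s=1.3)
M=R.from_rotvec(st['tcp_rot']).as_matrix();print(M.round(3))
import math
for th in np.linspace(0,.667,9):
    print(round(th,3), round((191-191*math.cos(th)+4*math.sin(th))*1), round(191*math.sin(th)+4*math.cos(th)-4))
```

```text
8.15 [0.45104411 0.10453965 0.08733145] -0.00044236518168194023 [0.38297687 0.35594565 0.63971478]
[[ 0.13   0.992  0.   ]
 [ 0.992 -0.13   0.   ]
 [ 0.     0.    -1.   ]]
0.0 0 0
0.083 1 16
0.167 3 32
0.25 7 47
0.334 12 62
0.417 18 77
0.5 25 91
0.584 34 105
0.667 43 117
```

View pics/w4.png

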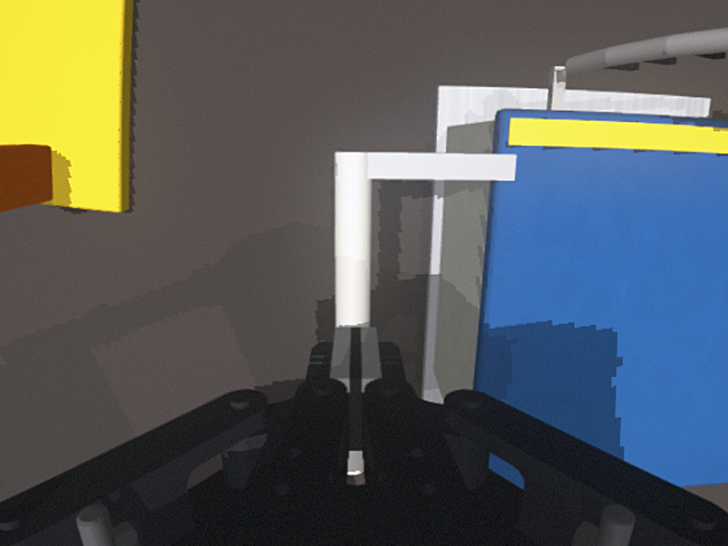

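The fingers shut completely (width 0), so the bar isn't between the pads. I check from the other cameras.

Run:
```python
from h import *
c=grab('side'); save(c,'s4.png',crop=(180,110,320,250),s=4); c=grab('scene'); save(c,'sc4.png',crop=(260,130,370,250),s=5)
st=bot.read_state();c=load('wrist'); M=R.from_rotvec(st['tcp_rot']).as_matrix()
print('cam',c['xyz'],(np.array(c['xyz'])-st['tool_pos'])@M)
for uv in [(272,150),(272,200),(272,230),(272,247),(273,358),(264,270),(284,270),(330,128),(450,250)]:
    print(uv,c['depth'][uv[1],uv[0]],bydepth(c,[uv]).round(3))
```

```text
cam [0.46013506 0.17357958 0.25688258] [ 0.06973004  0.00022154 -0.16980278]
(272, 150) 0.14395417 [[0.458 0.157 0.112]]
(272, 200) 0.15095101 [[0.455 0.136 0.111]]
(272, 230) 0.15394746 [[0.453 0.123 0.111]]
(272, 247) 0.1563339 [[0.452 0.115 0.111]]
(273, 358) 0.17173532 [[0.445 0.057 0.112]]
(264, 270) 0.1321145 [[0.449 0.116 0.136]]
(284, 270) 0.13060139 [[0.457 0.116 0.137]]
(330, 128) 0.14339375 [[0.482 0.163 0.11 ]]
(450, 250) 0.15844539 [[0.532 0.102 0.11 ]]
```

View pics/s4.png

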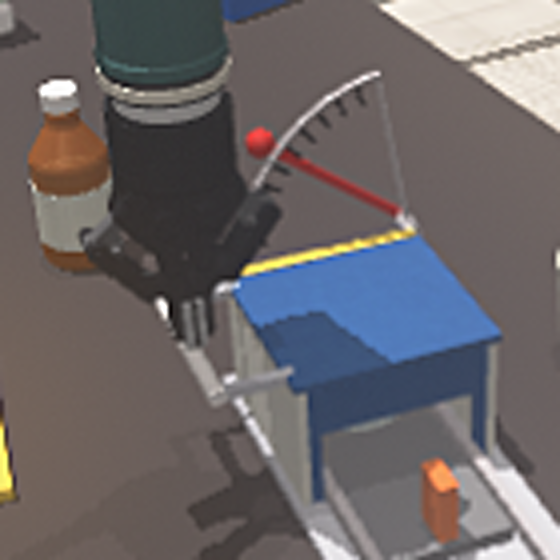

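View pics/sc4.png

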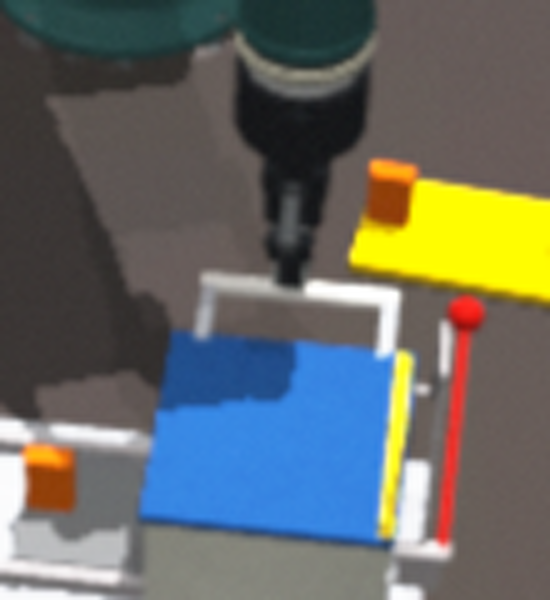

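Run:
```python
from h import *
c=load('wrist');st=bot.read_state();M=R.from_rotvec(st['tcp_rot']).as_matrix()
f=210/np.tan(np.radians(float(c['fovy']))/2)
def proj(c,P):
    v=(np.atleast_2d(P)-c['xyz'])@att(c); f=210/np.tan(np.radians(float(c['fovy']))/2)
    s=np.c_[v[:,0]/-v[:,2],-v[:,1]/-v[:,2]]; r=(s**2).sum(1)[:,None]; s=s*(1+float(c['k1'])*r); return s*f+[float(c['cx']),float(c['cy'])]
L=[(0,0,0),(11,0,0),(11,0,-19),(11,0,-40),(-11,0,0)]
for l in L: 
    P=st['tool_pos']+M@(np.array(l)/1000)
    print(l,[proj(load(n),P).round(1).tolist() for n in('wrist','side','scene')])
im=load('wrist')['pixels'][225:300,230:320,::-1]; cv2.imwrite('pics/z.png',cv2.resize(im,None,fx=8,fy=8,interpolation=cv2.INTER_NEAREST))
d=c['depth']
for r in range(240,300,6): print(r,[round(float(bydepth(c,[(u,r)])[0,2]),3) for u in range(250,300,4)])
```

```text
(0, 0, 0) [[[272.4, 248.2]], [[229.3, 203.8]], [[317.1, 192.4]]]
(11, 0, 0) [[[272.4, 227.9]], [[228.0, 201.5]], [[320.7, 192.7]]]
(11, 0, -19) [[[272.3, 241.6]], [[227.4, 195.6]], [[321.0, 188.4]]]
(11, 0, -40) [[[272.2, 261.0]], [[226.6, 189.0]], [[321.3, 183.5]]]
(-11, 0, 0) [[[272.4, 267.8]], [[230.6, 206.1]], [[313.6, 192.1]]]
240 [-0.0, -0.0, 0.106, 0.11, 0.112, 0.112, 0.111, 0.11, 0.108, -0.002, -0.0, -0.001, 0.0]
246 [-0.0, -0.001, 0.107, 0.111, 0.111, 0.112, 0.112, 0.111, 0.109, -0.0, -0.002, -0.001, -0.001]
252 [-0.001, -0.0, 0.119, 0.119, 0.12, 0.118, 0.119, 0.118, 0.119, 0.118, -0.001, 0.001, -0.001]
258 [-0.001, 0.0, 0.125, 0.125, 0.126, 0.125, 0.125, 0.125, 0.125, 0.126, 0.125, -0.0, -0.001]
264 [0.123, 0.122, 0.131, 0.131, 0.13, 0.131, 0.131, 0.131, 0.131, 0.132, 0.13, 0.123, 0.122]
270 [0.128, 0.128, 0.135, 0.136, 0.136, 0.135, 0.136, 0.137, 0.136, 0.137, 0.135, 0.128, 0.128]
276 [0.132, 0.133, 0.141, 0.14, 0.141, 0.14, 0.14, 0.141, 0.14, 0.142, 0.141, 0.133, 0.132]
282 [0.138, 0.138, 0.146, 0.146, 0.146, 0.146, 0.145, 0.145, 0.146, 0.145, 0.145, 0.138, 0.138]
288 [0.141, 0.15, 0.149, 0.148, 0.149, 0.15, 0.149, 0.15, 0.15, 0.149, 0.15, 0.142, 0.142]
294 [0.158, 0.158, 0.156, 0.156, 0.152, 0.15, 0.152, 0.151, 0.151, 0.155, 0.156, 0.159, 0.159]
```

View pics/z.png

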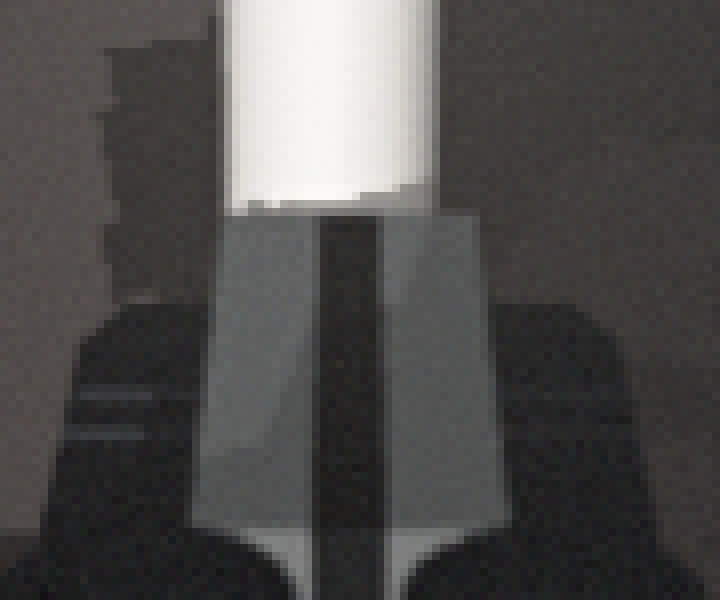

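The finger tips appear to end right at the top of the bar, some 20-30 mm short of the reported TCP. I rise and measure where the tips really are.

Emit:
move_arm:
  steps:
    - [0,0,-50,0,0]
    - [0,0,-90,0,0]
    - [0,0,-90,0,0]
    - [0,0,-90,0,0]

```text
time: 8.7
tool_pos: [0.452, 0.1046, 0.1784]
tcp_rot: [2.36, 2.071, 0.004]
wrist_force: [-0.6, -0.5, -0.5]
width: -0.001
```

```bash
cat >> h.py <<'E'
def proj(c,P):
    v=(np.atleast_2d(P)-c['xyz'])@att(c); f=210/np.tan(np.radians(float(c['fovy']))/2)
    s=np.c_[v[:,0]/-v[:,2],-v[:,1]/-v[:,2]]; r=(s**2).sum(1)[:,None]; s=s*(1+float(c['k1'])*r); return s*f+[float(c['cx']),float(c['cy'])]
E
python3 - <<'E'
from h import *
for n in('wrist','side','scene'): grab(n)
st=bot.read_state();M=R.from_rotvec(st['tcp_rot']).as_matrix(); print(st['tool_pos'],st['width'],st['time'])
w=load('wrist')
for r in range(210,300,6): print(r,[round(float(((bydepth(w,[(u,r)])-st['tool_pos'])@M)[0,2]*1000)) for u in range(250,300,4)])
ims=[]
for n in('side','scene'):
    c=load(n); im=c['pixels'][:,:,::-1].copy(); p=proj(c,st['tool_pos'])[0]; x,y=int(p[0]),int(p[1])
    q=cv2.resize(im[y-40:y+40,x-40:x+40],None,fx=5,fy=5,interpolation=cv2.INTER_NEAREST)
    for k in (0,-20,-40):
        a=(proj(c,st['tool_pos']+M@np.array([0,0,k/1000]))[0]-[x-40,y-40])*5; cv2.circle(q,(int(a[0]),int(a[1])),3,(0,255,0),-1)
    ims.append(q)
cv2.imwrite('pics/tip.png',np.hstack(ims))
E
```

```text
[0.44959075 0.10422437 0.17536986] -0.0004889663691183887 8.85
210 [176, 175, 177, 68, 65, 63, 65, 67, 176, 176, 175, 174, 175]
216 [176, 176, 176, 68, 64, 64, 64, 67, 174, 176, 175, 176, 175]
222 [175, 177, 175, 70, 66, 64, 64, 68, 177, 175, 176, 177, 177]
228 [177, 175, 176, 69, 64, 63, 64, 68, 176, 176, 175, 175, 176]
234 [176, 176, 175, 70, 65, 64, 65, 68, 175, 175, 175, 174, 177]
240 [176, 176, 174, 69, 65, 63, 64, 67, 175, 176, 175, 177, 177]
246 [177, 175, 177, 69, 64, 62, 64, 67, 176, 175, 175, 177, 175]
252 [175, 178, -35, -35, -35, -34, -35, -34, -173, -34, 176, 175, 177]
258 [177, 177, -42, -41, -40, -42, -41, -41, -41, -41, -41, 176, 174]
264 [-39, -38, -46, -46, -47, -45, -46, -46, -47, -46, -46, -37, -38]
270 [-44, -44, -52, -53, -53, -52, -51, -51, -51, -52, -52, -43, -44]
276 [-47, -48, -56, -57, -56, -56, -57, -56, -57, -57, -58, -49, -49]
282 [-54, -54, -60, -60, -62, -61, -60, -60, -61, -61, -61, -53, -53]
288 [-59, -65, -66, -65, -65, -66, -66, -66, -66, -67, -65, -58, -58]
294 [-73, -74, -72, -72, -68, -68, -68, -68, -68, -72, -71, -74, -73]
```

View pics/tip.png

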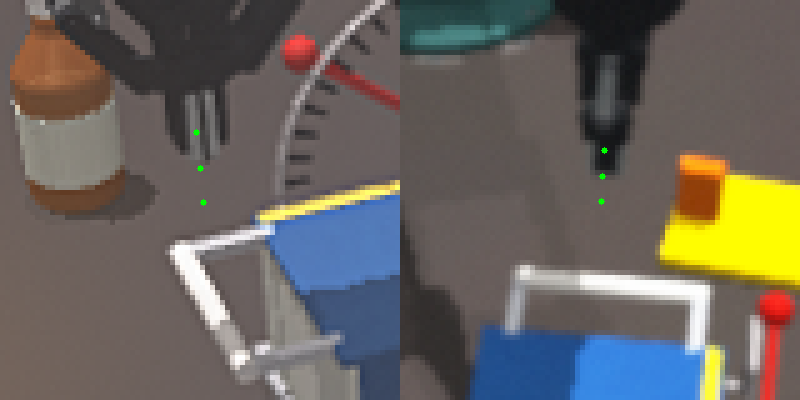

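The shut tips really end about 25 mm behind the reported TCP: in both views they sit near the -20 to -25 mm mark. So I reopen and go down about 25 mm further than before.

Emit:
move_arm:
  newtons: 40
  steps:
    - [0,0,0,0,45]
    - [0,0,0,0,45]
    - [0,0,0,0,45]
    - [0,0,40,0,45]
    - [0,0,75,0,45]
    - [0,0,100,0,45]
    - [0,0,114,0,45]
    - [0,0,114,0,45]
    - [0,0,114,0,0]
    - [0,0,114,0,0]
    - [0,0,114,0,0]
    - [0,0,114,0,0]
    - [0,0,114,0,0]

```text
time: 10.15
tool_pos: [0.4499, 0.1048, 0.0641]
tcp_rot: [-2.361, -2.07, 0.001]
wrist_force: [-4.2, 1.4, 2.2]
width: 0.127
```

Run:
```python
from h import *
for n in('wrist','side','scene'): grab(n)
save(load('wrist'),'w5.png',s=1.3); save(load('side'),'s5.png',crop=(180,110,320,250),s=4)
st=bot.read_state();print(st['time'],st['tool_pos'],st['width'],st['wrist_force']);print(R.from_rotvec(st['tcp_rot']).as_matrix().round(3))
```

```text
10.3 [0.44989342 0.10481369 0.06408985] 0.12228631227650548 [-4.949816    1.56204798  3.37154463]
[[ 0.13   0.991 -0.002]
 [ 0.991 -0.13   0.001]
 [ 0.    -0.002 -1.   ]]
```

View pics/w5.png

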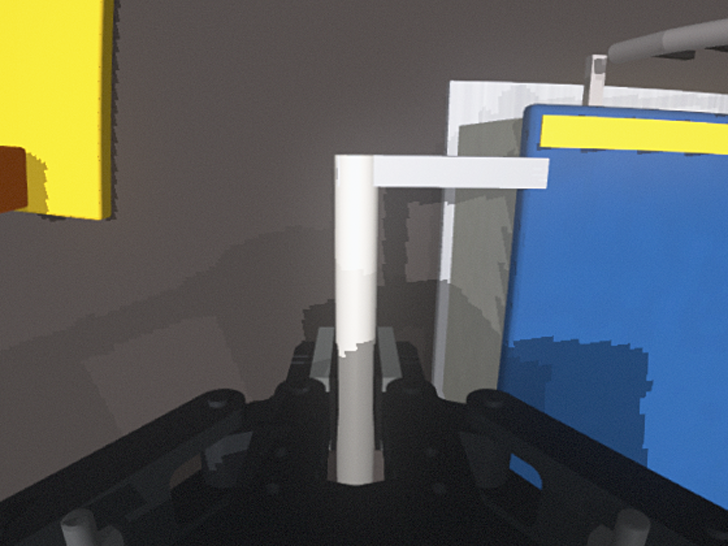

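View pics/s5.png

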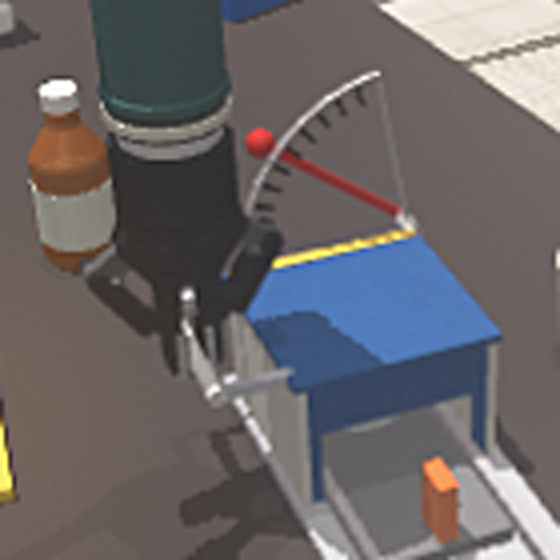

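The bar is now in the pads (opening 0.12, bar along (355,160)-(355,480)) and the carrier is still home. I lift along the hinge arc.

Emit:
move_arm:
  steps:
    - [0,0,-8,0,0]
    - [0,1,-16,0,0]
    - [0,2,-24,0,0]
    - [0,3,-32,0,0]
    - [0,5,-40,0,0]
    - [0,7,-47,0,0]
    - [0,9,-55,0,0]
    - [0,12,-62,0,0]
    - [0,15,-70,0,0]
    - [0,18,-77,0,0]
    - [0,21,-84,0,0]
    - [0,25,-91,0,0]
    - [0,29,-98,0,0]
    - [0,34,-105,0,0]
    - [0,38,-111,0,0]
    - [0,41,-115,0,0]
    - [0,43,-117,0,0]
    - [0,43,-117,0,0]
    - [0,43,-117,0,0]

```text
time: 12.2
tool_pos: [0.4902, 0.0993, 0.1817]
tcp_rot: [-2.358, -2.069, 0.007]
wrist_force: [-15.5, 2.1, 8.3]
width: 0.123
```

```bash
cat > lid.py <<'E'
from h import *
import sys
for n in('wrist','side','scene'): grab(n)
st=bot.read_state();print(st['time'],st['tool_pos'],st['width'],st['wrist_force'])
t=sys.argv[1]
save(load('side'),'s%s.png'%t,crop=(180,90,340,270),s=3); save(load('scene'),'sc%s.png'%t,crop=(220,130,380,260),s=3)
yw=-np.radians(7.45);ux=np.array([np.cos(yw),np.sin(yw),0]);uy=np.array([-np.sin(yw),np.cos(yw),0]);o=np.array([.567,.0947,0])
for n in('side','scene','wrist'):
    c=load(n);hsv=cv2.cvtColor(c['pixels'],cv2.COLOR_RGB2HSV)
    m=cv2.erode(cv2.inRange(hsv,(100,120,60),(125,255,255)),np.ones((3,3)))
    v,u=np.nonzero(m); p=bydepth(c,np.c_[u,v]); q=p-o; X=q@ux;Y=q@uy;Z=p[:,2]
    k=(abs(Y)<.08)&(X>-.09)&(X<.09)&(Z>.105)&(Z<.3); 
    if k.sum()<30: print(n,'few',k.sum());continue
    A=np.c_[X[k],Y[k],np.ones(k.sum())]; zz=Z[k]
    for _ in range(4):
        b=np.linalg.lstsq(A,zz,rcond=None)[0]; r=abs(zz-A@b); g=r<max(.003,2*np.median(r)); A,zz=A[g],zz[g]
    print(n,len(zz),'lid angle',np.arctan(-b[0]),'ytilt',b[1],'z at hinge',b[0]*.073+b[2])
    m=cv2.inRange(hsv,(0,150,90),(4,255,255))|cv2.inRange(hsv,(175,150,90),(179,255,255))
    bx=(340,180,365,245) if n=='scene' else (235,130,290,165)
    if n!='wrist':
        kk=np.zeros_like(m);kk[bx[1]:bx[3],bx[0]:bx[2]]=255; om=cv2.morphologyEx(m&kk,cv2.MORPH_OPEN,np.ones((4,4),np.uint8)); ys,xs=np.nonzero(om); print(' ball',xs.mean() if len(xs) else None,ys.mean() if len(xs) else None,len(xs))
E
python3 lid.py 6
```

```text
12.35 [0.49018185 0.09927721 0.18161845] 0.12118263675101103 [-15.09508488   3.46862666   8.3416985 ]
side 210 lid angle 0.6448391435489063 ytilt 0.003969530098810625 z at hinge 0.11173127895533622
 ball None None 0
scene 1390 lid angle 0.6413169107367384 ytilt 0.0032952959006868343 z at hinge 0.11267048676039448
 ball 353.6470588235294 193.38235294117646 34
wrist 24767 lid angle 0.6430210482570253 ytilt 0.005094487874468784 z at hinge 0.11247947872726376
```

View pics/s6.png

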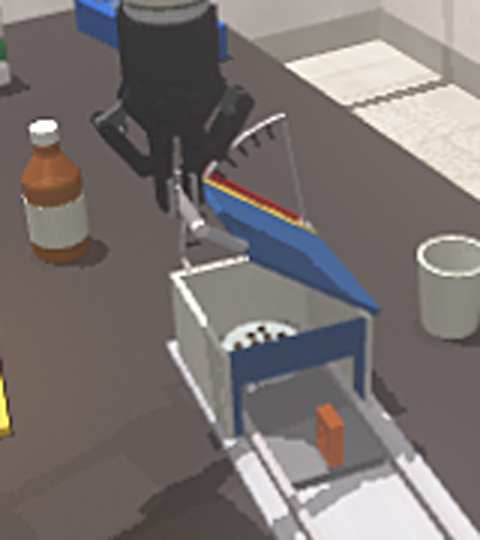

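View pics/sc6.png

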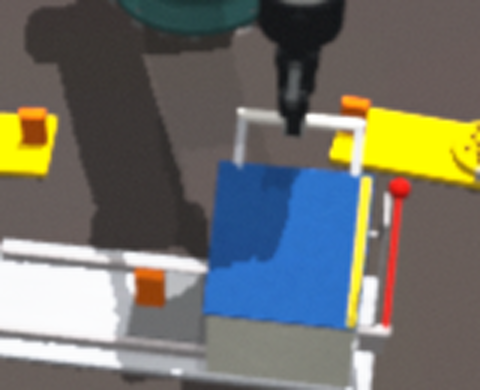

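Run:
```python
from h import *
yw=-np.radians(7.45);ux=np.array([np.cos(yw),np.sin(yw),0]);uy=np.array([-np.sin(yw),np.cos(yw),0]);o=np.array([.567,.0947,0])
c=load('wrist');save(c,'w6.png',s=1.3);hsv=cv2.cvtColor(c['pixels'],cv2.COLOR_RGB2HSV)
m=cv2.inRange(hsv,(0,150,90),(4,255,255))|cv2.inRange(hsv,(175,150,90),(179,255,255))
v,u=np.nonzero(m);p=bydepth(c,np.c_[u,v])-o;X=p@ux;Y=p@uy;Z=p[:,2]
k=(abs(Y-.097)<.02)&(X>-.06)&(X<.08)&(Z>.09); print(k.sum(),X[k].min(),X[k].max())
a=k&(X>-.015)
if a.sum()>10:
  f=cv2.fitLine(np.c_[X[a],Z[a]].astype(np.float32),cv2.DIST_HUBER,0,.01,.01).ravel();print(a.sum(),np.arctan(-f[1]/f[0]),f)
# scene arm by depth (before lift same pointer)
c=load('scene');hsv=cv2.cvtColor(c['pixels'],cv2.COLOR_RGB2HSV);m=cv2.inRange(hsv,(0,150,90),(4,255,255));v,u=np.nonzero(m);p=bydepth(c,np.c_[u,v])-o;X=p@ux;Y=p@uy;Z=p[:,2]
a=(abs(Y-.097)<.02)&(X>-.012)&(X<.08)&(Z>.09);f=cv2.fitLine(np.c_[X[a],Z[a]].astype(np.float32),cv2.DIST_HUBER,0,.01,.01).ravel();print('scene',a.sum(),np.arctan(-f[1]/f[0]))
```

```text
2569 -0.03914142162844169 0.07487655840823078
705 0.670305 [ 0.7836322  -0.62122506 -0.00319822  0.17247535]
scene 68 0.65912277
```

View pics/w6.png

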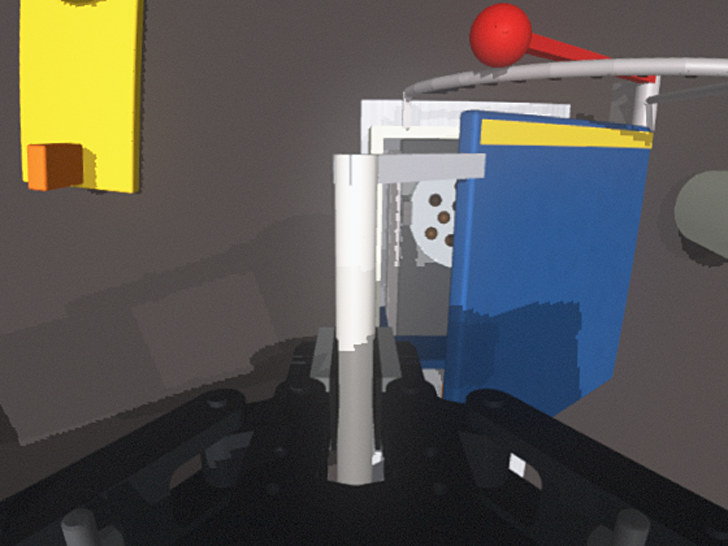

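The lid is at about 0.643 rad and the pointer at 0.66-0.67 rad. The bar is held in the pads at (355,350) and the ball at (500,35) has not moved. A small upward trim closes the gap and relieves the sideways force.

Emit:
move_arm:
  steps:
    - [0,-1,-3,0,0]
    - [0,-1,-5,0,0]
    - [0,-1,-5,0,0]
    - [0,-1,-5,0,0]
    - [0,-1,-5,0,0]

```text
time: 12.85
tool_pos: [0.4931, 0.0989, 0.1854]
tcp_rot: [2.361, 2.071, 0.001]
wrist_force: [0.1, 1.5, -3.5]
width: 0.115
```

```bash
python3 lid.py 7
python3 - <<'E'
from h import *
st=bot.read_state();print(st['joint_vel'].round(4))
o=np.array([.567,.0947,0]);yw=-np.radians(7.45);ux=np.array([np.cos(yw),np.sin(yw),0]);uy=np.array([-np.sin(yw),np.cos(yw),0])
for n in('scene','side'):
    C=load(n);hsv=cv2.cvtColor(C['pixels'],cv2.COLOR_RGB2HSV);m=cv2.inRange(hsv,(5,150,90),(16,255,255)).reshape(-1)>0
    vv,uu=np.mgrid[0:420,0:560];p=onplane(C,np.c_[uu.ravel(),vv.ravel()],.066);X=(p-o)@ux;Y=(p-o)@uy;m&=(abs(X)<.05)&(Y>-.2)&(Y<-.07)
    print('tab',Y[m].min(),Y[m].max())
E
```

```text
13.0 [0.49287585 0.09892834 0.18515953] 0.11878361571534046 [ 0.06402341  1.94206755 -3.0771871 ]
side 172 lid angle 0.6649168918841599 ytilt 0.002204055437581842 z at hinge 0.11204388302069633
 ball None None 0
scene 1382 lid angle 0.6657582364044745 ytilt -0.0007427164152921939 z at hinge 0.1127076674340447
 ball 353.6470588235294 193.38235294117646 34
wrist 23581 lid angle 0.6658288361568677 ytilt 0.005034001557049972 z at hinge 0.11270720550726422
[ 0.0003  0.0004  0.0015  0.0002  0.0009 -0.0007]
tab -0.14977030713400782 -0.11710017959504745
tab -0.19193761741652884 -0.12509380001739778
```

View pics/s7.png

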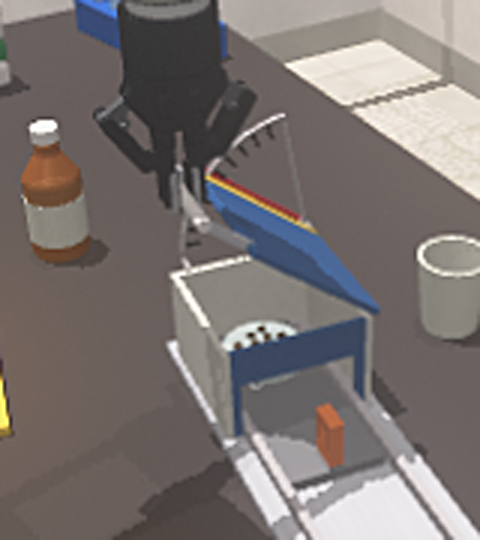

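The picture shows the tab at (330,435), unchanged from before the trim, with the dish inside the box. The lid edge is parallel to the red pointer beside it. I hand in.

```bash
python3 -c "
from workcell import bot
print(bot.finish_job())"
```

```text
the job is handed in; nothing more can be done
None
```

The carrier is home against the stop, and the lid was held in the gripper at the pointer's slope when I handed the job in, at about 13 s. No verdict is reported, so the result rests on my own checks.

**What I did**
- **Carrier:** I pushed the tab from behind with the fingers shut until the force rose to about 20 N with no further motion.
- **First grip attempt:** The fingers shut on nothing. Both outside views showed the tips ending about 25 mm behind the reported TCP, so I reopened and went about 25 mm lower. The second grip held the bar.
- **Lid:** I lifted it along its hinge arc, then trimmed it up slightly to match the pointer.

**Last checks**
- **Slope:** The lid was at 0.665–0.666 rad in all three views; the pointer measured 0.66–0.67 rad.
- **Pointer:** The ball was at the same pixel as at the start in the scene view. In the side view the gripper and lid hid it, so I could not check it there.
- **Grip:** The opening was 0.12, which fits the 12 mm bar. The wrist force was about 3–4 N.
- **Carrier:** In the scene view the tab was where it had been after the push. In the side view the last automatic reading disagreed, putting its rear edge at y = -192 mm instead of -152 mm. The picture showed the tab unmoved, so I took that as stray orange pixels.
- **Bystanders:** I did not measure their positions again. The bottle and beaker looked untouched in the last picture; the jar was outside it, well clear of the arm's path.

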